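Take the sample stack apart and put each piece away

ROBOT

A 7-joint arm with a two-finger parallel gripper is mounted at the origin on a cart in front of the work surface, level with it; the furniture and walls round the work are solid. World frame = base frame: x ahead of the robot, y to its left, z up, the work surface at z = 0. Lengths are in m, angles in rad, forces in N, time in s.
With the tool pointing down it reaches from about 0.4 to 0.9 m from the base axis. Payload 5.6 kg.
Tool frame: the origin (TCP) lies midway between the tips of the shut fingers; the grasp point (between the pads) lies 19 mm behind it; z points along the fingers, y is the line along which they close (so a half turn about z gives the same grasp; the last joint's range is limited). The gripper opens to 92 mm and grips with 3 to 60 N. Pads are 20 mm wide; open, the fingers measure 128 mm over their backs; the gripper's body (75 mm by 189 mm) begins 69 mm behind the grasp point.
Start: joints at [1.147, 0.468, -0.012, 1.603, 0.006, 1.071, -0.056], TCP at [0.242, -0.603, 0.215] pointing down, gripper open.
Joint ranges: [-2.53, 2.53], [-0.31, 2.02], [-1.57, 1.55], [0.28, 2.44], [-1.29, 4.43], [0.15, 1.84], [-2.92, 2.92]. Speed limits (rad/s): [2.57, 2.57, 3.14, 3.14, 3.14, 3.14, 3.14].

INTERFACE

Orientations are given as a 3x3 rotation matrix whose columns are the frame's x, y, z axes.
In Python, from station import env, effector, solver, viewer, workorder, search_frame, tip_of gives the robot as it stands. Calls block until the motion is done:
- env.reach(position, orientation): joint-space move of the TCP to a pose.
- env.movel(position, frame=None, rate=0.15): straight line of the TCP; frame=None keeps the orientation; rate is the mean speed in m/s.
- env.goto_joints(angles): joint-space move.
- effector.release() and effector.grasp(squeeze=None): open the fingers fully, or close them until they stop; squeeze is the grip in N (None keeps the last).
- env.pause(seconds).
- solver.inverse_kinematics(position, orientation): joint angles nearest the present ones, or None.
- env.sense(): the state.
- viewer.read_camera(name): name is "scene" or "side" or "wrist"; returns (picture, depth): 480x640x3 uint8, red, green, blue; 480x640 float32, m along the optical axis (not along the pixel's ray), 0 where there is no reading.
- viewer.camera_info(name): a dict with "intrinsics" (3x3 intrinsics, pixels), "dist_coeffs" ([k1, k2, p1, p2, k3] as OpenCV has them; the pictures are not rectified), "eye" and "rotation" of the camera in the world; the wrist camera has in their place "T_tool_cam" (4x4, takes a point from camera to tool coordinates, whose origin is the TCP and whose axes are the flange's). Camera axes: x right, y up, looking along -z (the intrinsics and any distortion apply to the point x, -y, -z); pixel columns grow to the right and rows downward; lengths in m; the calibration is good to about 2 mm. A picture is of the moment at which its call begins: read the wrist's pose just before it. camera_info takes no time and is no camera call.
A pose or a line that the arm cannot do raises env.PlanningError and nothing moves.
- workorder.finish_job(): hands the job in; it is judged then, once.
Trained networks look in the newest picture that a camera, given by its name, has taken for a name from the list of things; names that differ only in an ending like _2 or _b are one class to them, and where a whole thing is asked for, a point or a joint stands for the part that bears it (a point fixed in the world has none). Each returns a list of dicts, best first, with "score" (0 to 1); they miss things now and then, are a little off and sometimes report something else, mostly with a low value. They report only what shows in the picture. A call takes as long as a camera call.
- search_frame(camera, name): "at" ([x, y, z] in m, in world coordinates, good to about 4 mm: the middle of the surface that is visible of it).
- tip_of(camera, name): "at" ([x, y, z] in m, in world coordinates, good to about 4 mm: a listed point, or the origin of a listed thing).
The state is a dict: "t": time; "joint_positions": joint angles; "joint_velocities": joint speeds; "tau": joint torques, N m; "ee_pos": TCP position; "tcp_rot": TCP orientation; "wrist_force": force on the tool from outside, world axes, zero at the start; "moment": the same for the moment, N m; "gripper_width": finger opening in m; "grasp_force": force on a finger pad.
Only numpy, scipy, OpenCV 4.12 (cv2) and the standard library are available. Lean on these libraries where they do the work, as an engineer would, in place of code of your own. Each camera call takes 0.05 s, during which the arm holds its last target. There are 200 camera calls.

TASK

Someone has stacked a loupe, a spacer block and two sample boxes on top of one another. Take the stack apart from the top, one piece at a time: stand the loupe in its round stand, lay the spacer block squarely on the pile of like blocks, lowering it until it touches before you let go, then put the blue sample box in the narrow railed nest and last the clear sample box in the wide one. Never tip anything over; every piece ends centred, upright and square on its place, flat down between the rails or inside the ring.

Things in the scene. Friction and masses are not known exactly. Their poses are not given: they have to be found in the camera images.
- loupe: Black round standing loupe, 35 mm in diameter, 39 mm high, with a waist; on top of the stack. Origin: centre of its underside, z up. Grip it from above round its upper half (32 mm across). Beware: upright 30 mm square frame posts stand at the front corners of the worktop, at x 0.335, y -0.365 and x 0.335, y 0.485.
- spacer: Plain aluminium spacer block, 50 x 36 x 14 mm (x, y, z), with two small dark dots on top; second from the top. Origin: centre of its underside; x along the 50 mm length. Grip it across the 36 mm (along its y).
- blue_box: Closed sample box with a blue base and a clear lid, 18 mm high; third from the top. Its solid sides are 45 mm apart in x and 56 mm in y (a lip makes it 50 mm long in x). Origin: centre of its underside. Grip it across the 56 mm (along its y).
- clear_box: Closed sample box, all clear and white, 16 mm high; the bottom of the stack. Its solid sides are 60 mm apart in x and in y (a lip makes it 65 mm long in x). Origin: centre of its underside. Grip it across the 60 mm without the lip (along its y).
- loupe_stand: Fixed dark steel stand: disc 80 mm in diameter and 5 mm thick with a raised ring on it, 48 mm inside, 60 mm outside diameter, top at 14 mm. Origin: centre of its underside. The loupe stands on the disc inside the ring, 5 mm above the origin.
- spacer_pile: Fixed pile of aluminium spacer blocks like the loose one (50 x 36 mm). Its height differs from start to start, 14 to 40 mm above the worktop. Origin: centre of its top face; x along the 50 mm length, z up.
- nest_narrow: Fixed aluminium base plate, 78 x 66 mm and 4 mm thick, with two dark rails along its y, 58 mm apart (facing each other in x), 8 mm high above the plate. The blue box lies on the plate between them, its y along the rails; the y sides are open for the fingers. Origin: centre of its underside.
- nest_wide: The same kind of fixed nest but 96 x 74 mm, its rails 76 mm apart: for the clear box, laid with its y along the rails. Origin: centre of its underside.

How it is judged:
On the way, in this order (a step that is already met when the one before it is completed fails the run):
1. the loupe stands in its ring, let go (horizontal distance between loupe and loupe_stand below 0.01 m and z of loupe in the frame of loupe_stand between 0.002 and 0.008 m and angle between loupe's own z axis and vertical below 0.1 rad and contact force between the fingers and loupe below 0.05 N), for 0.1 s.
2. the spacer block, still held, touches the top of the pile (contact force between spacer and spacer_pile above 0.3 N and contact force between the fingers and spacer above 0.5 N and horizontal distance between spacer and spacer_pile below 0.01 m), for 0.04 s.
3. the spacer block lies on the pile, let go (horizontal distance between spacer and spacer_pile below 0.01 m and z of spacer in the frame of spacer_pile between -0.003 and 0.003 m and angle between spacer's own z axis and vertical below 0.1 rad and angle between the x axis of spacer and the x axis of spacer_pile, either way round below 0.2 rad and contact force between the fingers and spacer below 0.05 N), for 0.1 s.
4. the blue box lies in the narrow nest, let go (horizontal distance between blue_box and nest_narrow below 0.012 m and z of blue_box in the frame of nest_narrow between 0.001 and 0.007 m and angle between blue_box's own z axis and vertical below 0.1 rad and (angle between the x axis of blue_box and the x axis of nest_narrow, either way round below 0.2 rad or angle between the x axis of blue_box and the y axis of nest_narrow, either way round below 0.2 rad) and contact force between the fingers and blue_box below 0.05 N), for 0.1 s.
5. the clear box lies in the wide nest, let go (horizontal distance between clear_box and nest_wide below 0.012 m and z of clear_box in the frame of nest_wide between 0.001 and 0.007 m and angle between clear_box's own z axis and vertical below 0.1 rad and (angle between the x axis of clear_box and the x axis of nest_wide, either way round below 0.2 rad or angle between the x axis of clear_box and the y axis of nest_wide, either way round below 0.2 rad) and contact force between the fingers and clear_box below 0.05 N), for 0.1 s.
At the end, for the whole second after the job is handed in: Loupe upright on the disc inside the ring and spacer flat on the pile (each within 10 mm of its centre), blue box flat in the narrow nest, clear box in the wide one (within 12 mm); spacer and boxes square within 0.2 rad (boxes in any quarter turn); all at rest (horizontal distance between loupe and loupe_stand below 0.01 m and z of loupe in the frame of loupe_stand between 0.002 and 0.008 m and angle between each of loupe, spacer, blue_box, clear_box's own z axis and vertical below 0.1 rad and horizontal distance between spacer and spacer_pile below 0.01 m and z of spacer in the frame of spacer_pile between -0.003 and 0.003 m and angle between the x axis of spacer and the x axis of spacer_pile, either way round below 0.2 rad and horizontal distance between blue_box and nest_narrow below 0.012 m and z of blue_box in the frame of nest_narrow between 0.001 and 0.007 m and (angle between the x axis of blue_box and the x axis of nest_narrow, either way round below 0.2 rad or angle between the x axis of blue_box and the y axis of nest_narrow, either way round below 0.2 rad) and horizontal distance between clear_box and nest_wide below 0.012 m and z of clear_box in the frame of nest_wide between 0.001 and 0.007 m and (angle between the x axis of clear_box and the x axis of nest_wide, either way round below 0.2 rad or angle between the x axis of clear_box and the y axis of nest_wide, either way round below 0.2 rad) and linear speed of each of loupe, spacer, blue_box, clear_box below 0.02 m/s); the robot touches nothing.
It fails at once if a piece is tipped over (angle between any of loupe, spacer, blue_box, clear_box's own z axis and vertical above 0.7 rad).
It also fails if it takes over 115 s, if anything falls off the work surface, if the arm or the gripper's body presses on something with over 40 N, if the wrist force passes 120 N, or if a joint passes its speed limit or range.

## Working session

There is one attempt and no reset: what is moved stays moved. The work goes in short steps, each a Python script; the robot and the scene stay as the last script left them, time stands still between calls to the robot, and variables do not carry over. Pictures are saved under pics/ and viewed, at most 14 in all, crops included, and the job is handed in when it is done.

```bash
ls; mkdir -p pics; python3 - <<'E'
from station import *
import cv2,numpy as np
for c in ["scene","side"]:
    p,d=viewer.read_camera(c); cv2.imwrite(f"pics/{c}0.png",p[:,:,::-1]); np.save(f"pics/{c}0.npy",d)
    i=viewer.camera_info(c); print(c,{k:np.round(v,3).tolist() for k,v in i.items()})
    for n in ["loupe","spacer","blue_box","clear_box","loupe_stand","spacer_pile","nest_narrow","nest_wide"]:
        print(n,[(np.round(r["at"],3).tolist(),round(r["score"],2)) for r in search_frame(c,n)[:2]],[(np.round(r["at"],3).tolist(),round(r["score"],2)) for r in tip_of(c,n)[:2]])
s=env.sense();print(s["t"],np.round(s["tcp_rot"],3))
E
```

```text
pics
scene {'intrinsics': [[458.551, 0.0, 321.418], [0.0, 458.551, 244.843], [0.0, 0.0, 1.0]], 'dist_coeffs': [-0.065, 0.0, 0.0, 0.0, 0.0], 'eye': [0.098, 0.425, 0.76], 'rotation': [[-0.701, 0.535, -0.472], [-0.713, -0.53, 0.459], [-0.005, 0.658, 0.753]]}
loupe [([0.458, 0.259, 0.087], 0.65)] [([0.459, 0.255, 0.036], 0.58)]
spacer [([0.444, 0.262, 0.047], 0.72)] [([0.465, 0.255, 0.05], 0.39)]
blue_box [([0.45, 0.259, 0.034], 0.66)] [([0.461, 0.255, 0.016], 0.77)]
clear_box [] [([0.46, 0.254, 0.001], 0.78)]
loupe_stand [([0.636, -0.072, 0.008], 0.68), ([0.454, 0.058, 0.033], 0.34)] [([0.639, -0.076, 0.003], 0.96)]
spacer_pile [([0.454, 0.058, 0.031], 0.66)] [([0.461, 0.052, 0.032], 0.96)]
nest_narrow [([0.473, -0.203, 0.001], 0.96)] [([0.474, -0.206, -0.004], 0.68)]
nest_wide [([0.639, 0.118, 0.005], 0.56)] [([0.639, 0.114, 0.002], 0.57)]
side {'intrinsics': [[495.407, 0.0, 312.876], [0.0, 495.407, 235.752], [0.0, 0.0, 1.0]], 'dist_coeffs': [0.037, 0.0, 0.0, 0.0, 0.0], 'eye': [0.376, -0.637, 0.639], 'rotation': [[0.973, 0.15, -0.175], [-0.23, 0.645, -0.729], [0.003, 0.75, 0.662]]}
loupe [([0.46, 0.247, 0.07], 0.52)] [([0.465, 0.257, 0.047], 0.86)]
spacer [([0.456, 0.242, 0.049], 0.69)] [([0.461, 0.257, 0.037], 0.65)]
blue_box [([0.454, 0.228, 0.024], 0.77), ([0.46, 0.247, 0.07], 0.41)] [([0.46, 0.254, 0.012], 0.72)]
clear_box [([0.453, 0.228, 0.013], 0.76)] [([0.456, 0.254, -0.002], 0.64)]
loupe_stand [([0.638, -0.086, 0.003], 0.95)] []
spacer_pile [([0.462, 0.033, 0.028], 0.94), ([0.638, -0.085, 0.003], 0.21)] [([0.463, 0.045, 0.031], 0.61)]
nest_narrow [([0.474, -0.206, 0.005], 0.78)] [([0.476, -0.207, 0.001], 0.95)]
nest_wide [] [([0.635, 0.113, 0.002], 0.62)]
1.7 [[ 0.928  0.372 -0.   ]
 [ 0.372 -0.928 -0.   ]
 [-0.     0.    -1.   ]]
```

View pics/scene0.png

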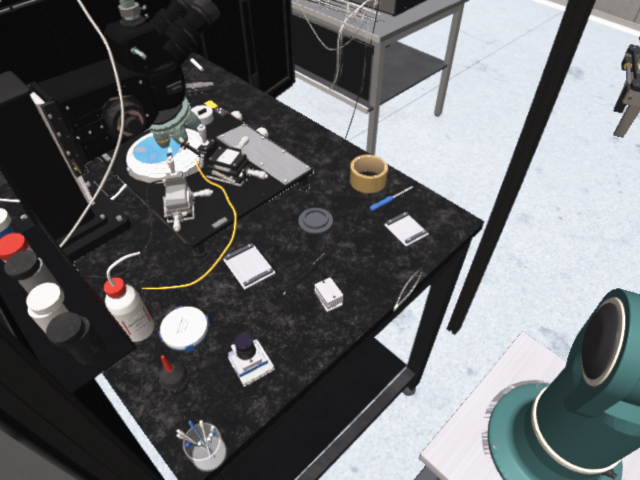

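View pics/side0.png

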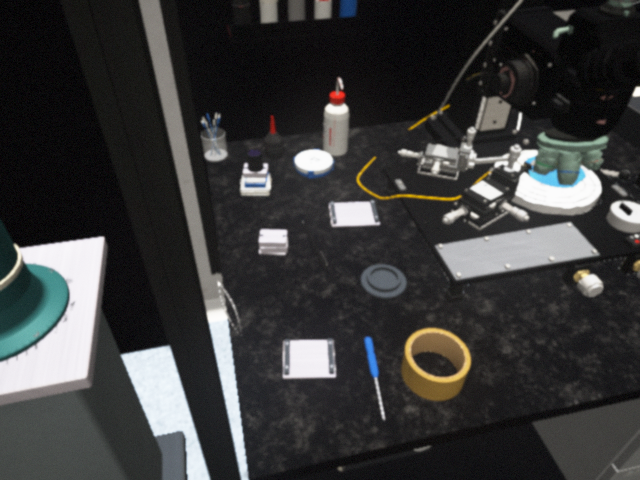

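```bash
python3 - <<'E'
from station import *
import numpy as np
i=viewer.camera_info("wrist"); print({k:np.round(v,3).tolist() for k,v in i.items()})
def R(a): # tool y axis at angle a in world xy
    y=np.array([np.cos(a),np.sin(a),0]);z=np.array([0,0,-1.]);return np.c_[np.cross(y,z),y,z]
for p in [[.46,.255],[.46,.05],[.637,-.078],[.475,-.206],[.637,.115]]:
    for a in [0,45,90,135,180,-45,-90,-135]:
        for z in [.1,.25]:
            q=solver.inverse_kinematics(np.array([*p,z]),R(np.radians(a)))
            print(p,a,z,None if q is None else np.round(q,2).tolist())
E
```

```text
{'intrinsics': [[400.163, 0.0, 321.405], [0.0, 400.163, 229.828], [0.0, 0.0, 1.0]], 'dist_coeffs': [-0.029, 0.0, 0.0, 0.0, 0.0], 'T_tool_cam': [[-0.001, 0.971, 0.237, 0.066], [1.0, 0.001, 0.001, -0.0], [0.001, 0.237, -0.971, -0.171], [0.0, 0.0, 0.0, 1.0]]}
[0.46, 0.255] 0 0.1 [0.27, 0.75, -1.13, 1.95, 0.82, 1.0, -1.26]
[0.46, 0.255] 0 0.25 [0.26, 0.42, -1.05, 1.82, 0.4, 1.13, -0.92]
[0.46, 0.255] 45 0.1 [0.26, 0.74, -1.12, 1.95, 0.81, 0.99, -0.46]
[0.46, 0.255] 45 0.25 [0.3, 0.45, -1.11, 1.82, 0.44, 1.15, -0.17]
[0.46, 0.255] 90 0.1 [0.24, 0.72, -1.09, 1.95, 0.78, 0.97, 0.34]
[0.46, 0.255] 90 0.25 [0.36, 0.52, -1.23, 1.81, 0.53, 1.19, 0.53]
[0.46, 0.255] 135 0.1 [0.25, 0.73, -1.11, 1.95, 0.8, 0.99, 1.11]
[0.46, 0.255] 135 0.25 [0.4, 0.58, -1.31, 1.81, 0.59, 1.22, 1.27]
[0.46, 0.255] 180 0.1 [0.35, 0.92, -1.33, 1.94, 1.0, 1.16, 1.75]
[0.46, 0.255] 180 0.25 [0.4, 0.58, -1.31, 1.81, 0.59, 1.22, 2.05]
[0.46, 0.255] -45 0.1 [0.06, 0.57, -0.8, 1.96, 0.54, 0.85, -1.82]
[0.46, 0.255] -45 0.25 [0.24, 0.41, -1.02, 1.82, 0.38, 1.13, -1.69]
[0.46, 0.255] -90 0.1 [0.07, 0.57, -0.81, 1.96, 0.55, 0
[... 3811 characters left out ...]
53, 0.44, 1.22, 1.01]
[0.637, 0.115] 135 0.1 [0.54, 1.09, -1.34, 1.64, 1.09, 1.33, 1.38]
[0.637, 0.115] 135 0.25 [0.54, 0.84, -1.33, 1.52, 0.82, 1.42, 1.53]
[0.637, 0.115] 180 0.1 [0.54, 1.09, -1.34, 1.64, 1.09, 1.33, 2.16]
[0.637, 0.115] 180 0.25 [0.54, 0.84, -1.33, 1.52, 0.82, 1.42, 2.32]
[0.637, 0.115] -45 0.1 [0.12, 0.65, -0.5, 1.67, 0.38, 0.92, -1.31]
[0.637, 0.115] -45 0.25 [0.22, 0.52, -0.65, 1.54, 0.33, 1.19, -1.27]
[0.637, 0.115] -90 0.1 [0.06, 0.63, -0.41, 1.67, 0.31, 0.9, -2.04]
[0.637, 0.115] -90 0.25 [0.17, 0.5, -0.56, 1.54, 0.28, 1.18, -2.02]
[0.637, 0.115] -135 0.1 [-0.1, 0.6, -0.18, 1.69, 0.13, 0.87, -2.69]
[0.637, 0.115] -135 0.25 [0.03, 0.46, -0.36, 1.55, 0.17, 1.15, -2.72]
```

The scene picture shows the stack at about (250,360), pile (328,293), wide nest (248,265), stand (315,220) and narrow nest (407,229). The side picture agrees: stack (256,175), pile (273,240), wide nest (354,213), stand (384,280), narrow nest (309,358). The tall front post stands between the start pose and the table, so I'll fold the arm in, swing past the post, then survey with the wrist camera.

```bash
cat > h.py <<'E'
from station import *
import numpy as np, cv2
def R(a):
    y=np.array([np.cos(a),np.sin(a),0]);z=np.array([0,0,-1.]);return np.c_[np.cross(y,z),y,z]
def go(x,y,z,a=np.pi/2):
    q=solver.inverse_kinematics(np.array([x,y,z]),R(a))
    print("go",np.round([x,y,z,a],3),np.round(q,2)); env.reach(np.array([x,y,z]),R(a))
def cloud(tag=None):
    s=env.sense(); p,d=viewer.read_camera("wrist"); i=viewer.camera_info("wrist")
    v,u=np.mgrid[0:480,0:640]
    n=cv2.undistortPoints(np.c_[u.ravel(),v.ravel()].astype(np.float64)[:,None],np.array(i["intrinsics"]),np.array(i["dist_coeffs"]))[:,0]
    dd=d.ravel().astype(float); c=np.c_[n[:,0]*dd,-n[:,1]*dd,-dd]; T=np.array(i["T_tool_cam"])
    w=(c@T[:3,:3].T+T[:3,3])@np.array(s["tcp_rot"]).T+np.array(s["ee_pos"])
    w[dd==0]=np.nan; w=w.reshape(480,640,3)
    if tag: cv2.imwrite(f"pics/{tag}.png",p[:,:,::-1]); np.savez(f"pics/{tag}.npz",w=w,p=p)
    return p,w
def rect(w,x,y,r,z0,z1):
    """footprint of the points within r of x,y with z in the band: centre, sides, angle of long side, median z"""
    m=(np.hypot(w[...,0]-x,w[...,1]-y)<r)&(w[...,2]>z0)&(w[...,2]<z1)
    m=cv2.morphologyEx(m.astype(np.uint8),cv2.MORPH_OPEN,np.ones((5,5)))
    k,l,st,_=cv2.connectedComponentsWithStats(m)
    if k<2: return None
    P=w[l==1+np.argmax(st[1:,4])]; (c,s,a)=cv2.minAreaRect((P[:,:2]*1000).astype(np.float32))
    if s[0]<s[1]: s=s[::-1]; a+=90
    a=(a+90)%180-90
    return np.round(np.array(c)/1000,4),np.round(s,1),round(a,1),round(float(np.median(P[:,2])),4),len(P)
def st():
    s=env.sense(); print("t",round(s["t"],2),"p",np.round(s["ee_pos"],4),"w",round(s["gripper_width"],4),"gf",round(s["grasp_force"],2),"F",np.round(s["wrist_force"],1)); return s
E
python3 - <<'E'
from h import *
env.goto_joints([1.147,-.25,0,2.3,0,np.pi-2.05,-.056]); st()
env.goto_joints([-.05,-.25,0,2.3,0,np.pi-2.05,1.5]); st()
go(.47,.02,.33); st(); cloud("w_pile")
go(.475,-.206,.28); cloud("w_nn")
go(.637,-.078,.28); cloud("w_ls")
go(.637,.115,.28); cloud("w_nw")
go(.46,.255,.30); cloud("w_st"); st()
E
```

```text
t 3.06 p [ 0.0894 -0.2795  0.2631] w 0.0918 gf 0.0 F [0.3 0.  0.3]
t 4.45 p [ 0.2919 -0.0194  0.2626] w 0.092 gf 0.0 F [ 0.3 -0.9  0.2]
go [0.47  0.02  0.33  1.571] [-0.09  0.05 -0.03  1.88  0.    1.21  1.46]
t 5.25 p [0.4688 0.019  0.3292] w 0.0917 gf 0.0 F [ 0.8  0.1 -0.4]
go [ 0.475 -0.206  0.28   1.571] [ 0.17  0.17  0.2   1.86 -0.04  1.11  1.95]
go [ 0.637 -0.078  0.28   1.571] [-0.01  0.4   0.1   1.56 -0.04  1.19  1.68]
go [0.637 0.115 0.28  1.571] [-0.26  0.41  0.04  1.54 -0.02  1.19  1.35]
go [0.46  0.255 0.3   1.571] [-0.52  0.18 -0.05  1.8   0.01  1.16  0.99]
t 8.97 p [0.4617 0.2533 0.2999] w 0.0922 gf 0.0 F [ 0.2  0.3 -0.4]
```

```bash
python3 - <<'E'
from h import *
L=["w_pile","w_nn","w_ls","w_nw","w_st"]
im=[cv2.resize(cv2.imread(f"pics/{t}.png"),(400,300)) for t in L[1:]]
cv2.imwrite("pics/mont.png",np.vstack([np.hstack(im[:2]),np.hstack(im[2:])]))
W={t:np.load(f"pics/{t}.npz")["w"] for t in L}
def surf(t): 
    w=W[t]; z=w[...,2]; print(t,"table z med",np.round(np.nanmedian(z[np.abs(z)<.01]),4))
for t in L: surf(t)
for a,b in [(.01,.06),(.02,.06)]: print("pile",rect(W["w_pile"],.46,.05,.06,a,b))
for a,b in [(.0025,.03),(.0025,.0065),(.009,.016)]:
    print("nn",rect(W["w_nn"],.475,-.206,.07,a,b)); print("nw",rect(W["w_nw"],.637,.115,.085,a,b))
for a,b in [(.003,.02),(.010,.018)]: print("ls",rect(W["w_ls"],.637,-.078,.06,a,b))
for a,b in [(.078,.1),(.044,.052),(.030,.038),(.012,.02),(.006,.1)]: print("st",a,rect(W["w_st"],.46,.255,.06,a,b))
E
```

```text
w_pile table z med 0.0006
w_nn table z med 0.0006
w_ls table z med 0.0006
w_nw table z med 0.0006
w_st table z med 0.0005
pile (array([0.4629, 0.0522]), array([50.1, 36.9]), -14.1, 0.0314, 1305)
pile (array([0.463 , 0.0524]), array([50.1, 36.2]), -14.8, 0.0314, 1285)
nn (array([ 0.4723, -0.2055]), array([78. , 65.9]), -11.6, 0.0048, 3886)
nw (array([0.6393, 0.1147]), array([95. , 73.9]), -9.6, 0.0047, 5365)
nn (array([ 0.4728, -0.2057]), array([65.7, 58.2]), 78.4, 0.0045, 2729)
nw (array([0.6402, 0.1144]), array([75.9, 73.7]), -9.6, 0.0044, 3891)
nn (array([ 0.44 , -0.199]), array([58.8,  8. ]), 78.3, 0.0123, 397)
nw (array([0.6812, 0.1076]), array([67.1,  8.4]), 80.4, 0.0124, 419)
ls (array([ 0.6361, -0.0787]), array([78.8, 78.3]), -89.3, 0.0057, 3856)
ls (array([ 0.6381, -0.0531]), array([27.1,  7.3]), -4.6, 0.0141, 133)
st 0.078 (array([0.4615, 0.2556]), array([31.8, 30.1]), 0.2, 0.0867, 846)
st 0.044 (array([0.4438, 0.2605]), array([36.1, 14.2]), 75.5, 0.0492, 378)
st 0.03 (array([0.4551, 0.2337]), array([45.2, 10.2]), -14.0, 0.035, 382)
st 0.012 (array([0.4326, 0.2594]), array([60. , 12.5]), 77.4, 0.0166, 468)
st 0.006 (array([0.4582, 0.2539]), array([65.1, 60. ]), -12.0, 0.0484, 2950)
```

View pics/mont.png

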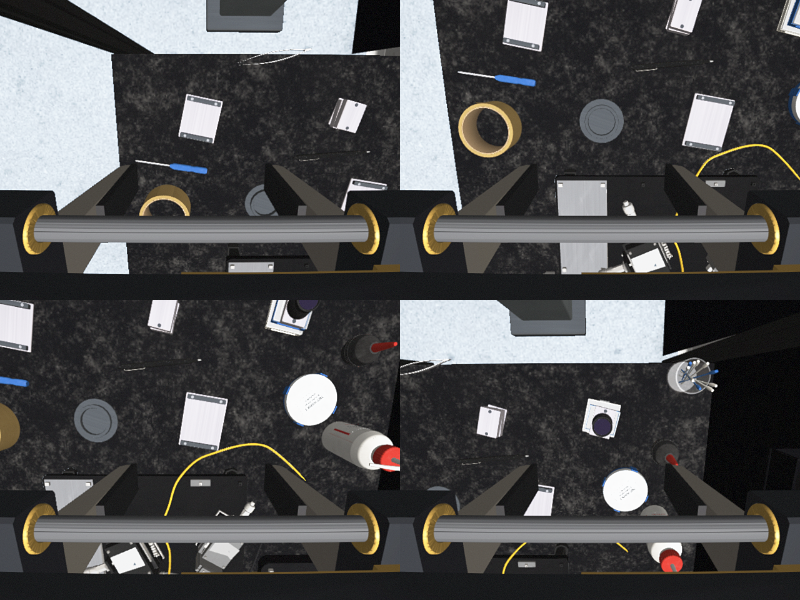

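```bash
python3 - <<'E'
from h import *
W=[np.load(f"pics/{t}.npz")["w"] for t in ["w_st","w_nw"]]
for w in W:
    P=w.reshape(-1,3);P=P[(P[:,2]>.055)]
    a=np.radians(76);u=(P[:,:2]-[.46,.255])@np.c_[[np.cos(a),np.sin(a)],[np.sin(a),-np.cos(a)]]
    m=(np.abs(u[:,0])<.15)&(np.abs(u[:,1])<.09)&(np.hypot(*u.T)>.04)
    Q=np.c_[np.round(u[m]/.01)*.01,np.round(P[m,2]/.02)*.02]
    print(np.unique(np.round(Q,2),axis=0).tolist()[:60])
E
```

```text
[[-0.07, -0.02, 0.4], [-0.07, -0.01, 0.4], [-0.07, 0.01, 0.36], [-0.07, 0.01, 0.38], [-0.06, -0.02, 0.4], [-0.06, -0.02, 0.42], [-0.06, -0.01, 0.4], [-0.06, -0.01, 0.42], [-0.06, 0.0, 0.32], [-0.06, 0.0, 0.34], [-0.06, 0.0, 0.36], [-0.06, 0.0, 0.38], [-0.06, -0.0, 0.4], [-0.06, -0.0, 0.42], [-0.06, 0.01, 0.3], [-0.06, 0.01, 0.32], [-0.06, 0.01, 0.34], [-0.06, 0.01, 0.36], [-0.06, 0.01, 0.38], [-0.05, -0.02, 0.4], [-0.05, -0.01, 0.4], [-0.05, -0.01, 0.42], [-0.05, 0.0, 0.3], [-0.05, 0.0, 0.32], [-0.05, 0.0, 0.34], [-0.05, 0.0, 0.36], [-0.05, 0.0, 0.38], [-0.05, 0.0, 0.4], [-0.05, -0.0, 0.42], [-0.05, 0.01, 0.3], [-0.05, 0.01, 0.32], [-0.05, 0.01, 0.34], [-0.05, 0.01, 0.36], [-0.05, 0.01, 0.38], [-0.05, 0.01, 0.4], [-0.05, 0.02, 0.3], [-0.05, 0.02, 0.32], [-0.05, 0.02, 0.34], [-0.05, 0.02, 0.36], [-0.05, 0.02, 0.38], [-0.05, 0.02, 0.4], [-0.05, 0.03, 0.36], [-0.05, 0.03, 0.38], [-0.04, -0.02, 0.4], [-0.04, -0.01, 0.4], [-0.04, -0.01, 0.42], [-0.04, 0.01, 0.32], [-0.04, 0.01, 0.34], [-0.04, 0.01, 0.36], [-0.04, 0.02, 0.3], [-0.04, 0.02, 0.32], [-0.04, 0.02, 0.34], [-0.04, 0.02, 0.36], [0.02, -0.03, 0.4], [0.03, -0.04, 0.4], [0.03, -0.03, 0.4], [0.03, -0.03, 0.42], [0.03, -0.02, 0.42], [0.04, -0.04, 0.4], [0.04, -0.04, 0.42]]
[[0.11, 0.02, 0.06], [0.11, 0.03, 0.06], [0.11, 0.04, 0.06], [0.12, 0.02, 0.06], [0.12, 0.03, 0.06], [0.12, 0.03, 0.08], [0.12, 0.03, 0.1], [0.12, 0.04, 0.06], [0.12, 0.04, 0.08], [0.12, 0.04, 0.1], [0.12, 0.05, 0.06], [0.13, 0.02, 0.06], [0.13, 0.03, 0.06], [0.13, 0.03, 0.08], [0.13, 0.03, 0.1], [0.13, 0.04, 0.06], [0.13, 0.04, 0.08], [0.13, 0.04, 0.1], [0.13, 0.05, 0.06], [0.14, 0.03, 0.06], [0.14, 0.04, 0.06]]
```

The montage shows the narrow nest at (200,118), stand (601,120), wide nest at (204,420) in the third tile and the stack at (601,420) in the fourth, all matching the depth fits. Next: the loupe.

```bash
python3 - <<'E'
from h import *
a=np.radians(76)
go(.461,.2555,.16,a); env.pause(.3); st()
env.movel([.461,.2555,.062],rate=.1); env.pause(.3); st()
effector.grasp(12); env.pause(.3); st()
env.movel([.461,.2555,.20],rate=.12)
_,w=cloud("after_loupe")
go(.6361,-.0787,.16,a); env.pause(.3); st()
env.movel([.6361,-.0787,.0203],rate=.08); env.pause(.3); st()
effector.release(); env.pause(.3)
env.movel([.6361,-.0787,.16],rate=.15)
go(.60,-.078,.28); env.pause(.3); st()
_,w2=cloud("loupe_placed")
print(rect(w2,.636,-.079,.03,.036,.06), rect(w2,.636,-.079,.05,.010,.018))
go(.46,.255,.28,a); env.pause(.3); _,w=cloud("st2"); st()
for z in [(.044,.054),(.030,.038),(.006,.1)]: print(z,rect(w,.46,.255,.06,*z))
E
```

```text
go [0.461 0.256 0.16  1.326] [-0.55  0.33 -0.03  1.95  0.01  0.86  0.75]
t 9.88 p [0.4618 0.2559 0.1614] w 0.092 gf 0.0 F [0.5 0.6 0.3]
t 11.32 p [0.4612 0.2556 0.0624] w 0.0918 gf 0.0 F [0.2 0.3 0.8]
t 12.57 p [0.461  0.2555 0.062 ] w 0.0307 gf 12.0 F [ 1.2  0.2 -1.1]
go [ 0.636 -0.079  0.16   1.326] [-0.04  0.51  0.15  1.68 -0.09  0.96  1.47]
t 15.63 p [ 0.6362 -0.0778  0.1602] w 0.0305 gf 12.0 F [-0.8  0.2  0.7]
t 17.83 p [ 0.6362 -0.0787  0.0205] w 0.0309 gf 12.0 F [-0.3  0.6  0.9]
go [ 0.6   -0.078  0.28   1.571] [-0.01  0.33  0.11  1.65 -0.04  1.16  1.68]
t 21.07 p [ 0.5996 -0.0779  0.2785] w 0.0918 gf 0.0 F [ 0.6  0.1 -0.7]
(array([ 0.6362, -0.0786]), array([30.7, 30.4]), -0.6, 0.0428, 719) (array([ 0.6112, -0.0787]), array([32.3,  8.2]), -90.0, 0.0141, 163)
go [0.46  0.255 0.28  1.326] [-0.53  0.2  -0.04  1.83  0.01  1.12  0.75]
t 22.82 p [0.4603 0.2546 0.28  ] w 0.0915 gf 0.0 F [ 0.8 -1.1 -0. ]
(0.044, 0.054) (array([0.4608, 0.2562]), array([49.6, 34.9]), -14.4, 0.0492, 1701)
(0.03, 0.038) (array([0.4552, 0.2333]), array([44.9,  9.6]), -14.7, 0.0349, 404)
(0.006, 0.1) (array([0.4569, 0.254 ]), array([62.4, 59.8]), -12.1, 0.0479, 3204)
```

```bash
python3 - <<'E'
from h import *
a=np.radians(90-14.4); x,y=.4606,.256
go(x,y,.12,a); env.pause(.3)
env.movel([x,y,.037],rate=.1); env.pause(.3); st()
effector.grasp(20); env.pause(.3); st()
env.movel([x,y,.16],rate=.12); cloud("sp_held")
X,Y=.463,.0523
go(X,Y,.12,np.radians(90-14.5)); env.pause(.3); st()
env.movel([X,Y,.042],rate=.08); env.pause(.3); st()
fz=lambda:np.mean([(env.pause(.02),env.sense()["wrist_force"][2])[1] for _ in range(8)])
b=fz(); z=.042; print("base",b)
while z>.030:
    z-=.0008; env.movel([X,Y,z],rate=.02); f=fz()
    if f-b>4: break
print("z",z,f); env.pause(.2); st()
effector.release(); env.pause(.3)
env.movel([X,Y,.15],rate=.15)
go(.46,.04,.28,np.radians(75.5)); env.pause(.3); _,w=cloud("sp_placed"); st()
print(rect(w,X,Y,.05,.036,.06),rect(w,X,Y,.06,.02,.06))
go(.46,.255,.28,a); env.pause(.3); _,w=cloud("st3"); st()
for z in [(.030,.038),(.012,.020),(.006,.1)]: print(z,rect(w,.46,.255,.06,*z))
E
```

```text
go [0.461 0.256 0.12  1.319] [-0.54  0.39 -0.04  1.98  0.02  0.77  0.73]
t 25.09 p [0.4609 0.2561 0.0374] w 0.0921 gf 0.0 F [-0.6  0.3  0.3]
t 26.27 p [0.4606 0.256  0.037 ] w 0.036 gf 20.0 F [-0.1  0.4  0.3]
go [0.463 0.052 0.12  1.318] [-0.21  0.3   0.03  2.12 -0.02  0.72  1.15]
t 28.64 p [0.4632 0.0535 0.1201] w 0.0357 gf 20.0 F [ 0.2 -0.3 -0.2]
t 30.07 p [0.4632 0.0524 0.0423] w 0.0357 gf 20.0 F [1.1 0.6 0.1]
base -0.6893950805295483
z 0.03239999999999998 9.3557436857059
t 35.0 p [0.463  0.0523 0.0332] w 0.0357 gf 20.0 F [-2.4 -0.5  9.4]
go [0.46  0.04  0.28  1.318] [-0.21  0.07  0.05  1.97 -0.    1.1   1.16]
t 38.1 p [0.4596 0.04   0.279 ] w 0.0922 gf 0.0 F [-0.3 -0.1 -0.3]
(array([0.4636, 0.0527]), array([49.9, 35.7]), -14.6, 0.0454, 1713) (array([0.4633, 0.0527]), array([50.5, 35.8]), -14.4, 0.0453, 1779)
go [0.46  0.255 0.28  1.319] [-0.46  0.2  -0.13  1.82  0.03  1.12  0.72]
t 39.32 p [0.4603 0.2541 0.2802] w 0.0921 gf 0.0 F [ 0.5 -0.4  0.2]
(0.03, 0.038) (array([0.4596, 0.2558]), array([54.3, 48.4]), 74.7, 0.035, 2229)
(0.012, 0.02) (array([0.43  , 0.2485]), array([38.2, 11.5]), 81.7, 0.0166, 335)
(0.006, 0.1) (array([0.4584, 0.2534]), array([65. , 60.5]), -13.5, 0.0347, 3074)
```

```bash
python3 - <<'E'
from h import *
x,y=.4597,.2558
go(x,y,.12,np.radians(75.0)); env.pause(.3)
env.movel([x,y,.0197],rate=.1); env.pause(.3); st()
effector.grasp(20); env.pause(.3); st()
env.movel([x,y,.15],rate=.12)
X,Y,a=.4724,-.2056,np.radians(78.4)
go(X,Y,.12,a); env.pause(.3); st()
env.movel([X,Y,.0085],rate=.07); env.pause(.3); st()
effector.release(); env.pause(.3)
env.movel([X,Y,.15],rate=.15)
go(.465,-.20,.28,a); env.pause(.3); _,w=cloud("bl_placed"); st()
print(rect(w,X,Y,.06,.015,.04),rect(w,X,Y,.07,.003,.04))
go(.46,.255,.28,np.radians(76)); env.pause(.3); p,w=cloud("st4"); st()
for z in [(.012,.020),(.006,.1)]: print(z,rect(w,.46,.255,.06,*z))
b=cv2.imread("pics/bl_placed.png");cv2.imwrite("pics/two.png",np.hstack([b[60:330,160:480],p[60:330,160:480,::-1]]))
E
```

```text
go [0.46  0.256 0.12  1.309] [-0.47  0.39 -0.12  1.98  0.07  0.78  0.68]
t 41.75 p [0.4599 0.2559 0.0201] w 0.092 gf 0.0 F [-0.1 -0.6 -0.2]
t 42.69 p [0.4597 0.2558 0.0197] w 0.055 gf 19.96 F [ 0.6  0.  -1.1]
go [ 0.472 -0.206  0.12   1.368] [ 0.27  0.37  0.09  2.02 -0.05  0.76  1.76]
t 45.92 p [ 0.4727 -0.205   0.12  ] w 0.0555 gf 19.96 F [-0.5 -0.1 -0.3]
t 47.96 p [ 0.4725 -0.2057  0.0087] w 0.0552 gf 19.96 F [-0.1 -0.5 -1.3]
go [ 0.465 -0.2    0.28   1.368] [ 0.24  0.15  0.11  1.88 -0.02  1.11  1.73]
t 50.98 p [ 0.4646 -0.1999  0.2789] w 0.0917 gf 0.0 F [0.6 0.5 0.3]
(array([ 0.4736, -0.2055]), array([54.8, 49.4]), 79.1, 0.0226, 2148) (array([ 0.4718, -0.2054]), array([76.6, 65.2]), -11.8, 0.0216, 3816)
go [0.46  0.255 0.28  1.326] [-0.32  0.21 -0.29  1.81  0.07  1.12  0.69]
t 52.99 p [0.4602 0.2546 0.28  ] w 0.0919 gf 0.0 F [ 0.5 -0.2  0. ]
(0.012, 0.02) (array([0.4571, 0.2541]), array([62.9, 60. ]), -11.9, 0.0166, 3037)
(0.006, 0.1) (array([0.4583, 0.2539]), array([65.3, 60. ]), -11.9, 0.0166, 3086)
```

View pics/two.png

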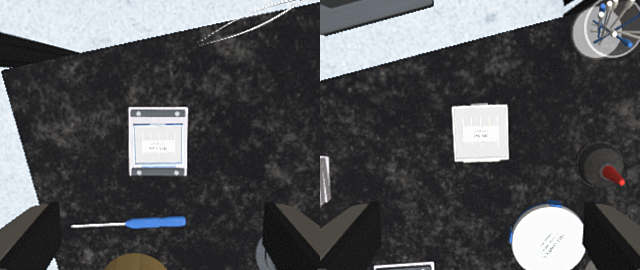

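The left half shows the blue box flat between the rails (centre 158,145); the right half shows the clear box alone (480,133). Now the clear box.

```bash
python3 - <<'E'
from h import *
x,y=.4583,.2539
go(x,y,.12,np.radians(78.1)); env.pause(.3)
env.movel([x,y,.0035],rate=.1); env.pause(.3); st()
effector.grasp(20); env.pause(.3); st()
env.movel([x,y,.15],rate=.12)
X,Y,a=.6395,.1146,np.radians(80.4)
go(X,Y,.12,a); env.pause(.3); st()
env.movel([X,Y,.0085],rate=.07); env.pause(.3); st()
effector.release(); env.pause(.3)
env.movel([X,Y,.15],rate=.15)
go(.62,.10,.28,a); env.pause(.3); p,w=cloud("cl_placed"); st()
print(rect(w,X,Y,.06,.014,.04),rect(w,X,Y,.085,.003,.04))
p,_=viewer.read_camera("side"); cv2.imwrite("pics/side_end.png",p[:,:,::-1])
E
```

```text
go [0.458 0.254 0.12  1.363] [-0.35  0.4  -0.27  1.97  0.15  0.78  0.66]
t 55.59 p [0.4585 0.254  0.0038] w 0.0919 gf 0.0 F [-1.2 -0.1  0.3]
t 56.47 p [0.4583 0.2539 0.0035] w 0.0598 gf 20.0 F [ 1.   0.4 -0.5]
go [0.64  0.115 0.12  1.403] [-0.09  0.58 -0.2   1.67  0.14  0.91  1.07]
t 59.06 p [0.6391 0.116  0.1205] w 0.0606 gf 20.0 F [ 0.7 -0.1 -0.2]
t 61.1 p [0.6396 0.1146 0.0087] w 0.06 gf 20.0 F [ 0.3 -0.4  0.4]
go [0.62  0.1   0.28  1.403] [-0.05  0.39 -0.22  1.58  0.09  1.19  1.12]
t 64.06 p [0.6197 0.1001 0.2788] w 0.0919 gf 0.0 F [-0.   0.3 -0.3]
(array([0.6383, 0.1154]), array([62.7, 59.5]), -9.6, 0.0207, 3031) (array([0.6393, 0.1149]), array([93.8, 73.1]), -9.7, 0.0197, 5164)
```

View pics/side_end.png

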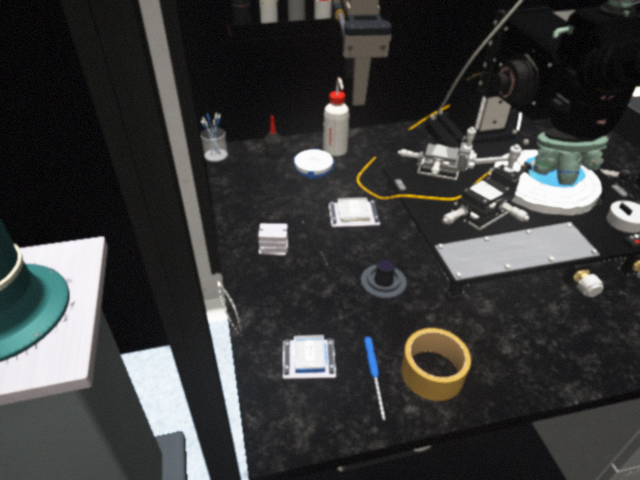

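The side picture shows every piece in place: loupe (384,275), spacer on the pile (273,238), blue box (310,355) and clear box (354,210).

```bash
python3 -c "
from station import workorder
print(workorder.finish_job())"
```

```text
the job is handed in; nothing more can be done
None
```

I took the stack apart in order, and the loupe, spacer, blue box and clear box each measured within about 2 mm of centre and within 1° of square on their places; I handed the job in at about 64 s on the robot's clock, and the system gave no verdict.

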